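# Shut the red air outlet at the bench's valve box

## Robot

A 6-joint arm with a two-finger parallel gripper is mounted at the origin on a cart in front of the work surface, level with it; the furniture and walls round the work are solid. World frame = base frame: x ahead of the robot, y to its left, z up, the work surface at z = 0. Lengths are in m, angles in rad, forces in N, time in s.
With the tool pointing down it reaches from about 0.375 to 0.9 m from the base axis. Payload 3.1 kg.
Tool frame: the origin (TCP) lies between the finger pads; the fingertips stand 11 mm ahead of it and the grasp point (between the pads) lies 8 mm behind it; z points along the fingers, y is the direction in which the jaws open and shut (so a half turn about z gives the same grasp; the last joint's range is limited). The gripper opens to 85 mm and grips with 20 to 120 N. Pads are 22 mm wide; open, the fingers measure 114 mm over their backs; the gripper's body (76 mm by 85 mm) begins 54 mm behind the grasp point. The pads swing forward as they close: fully open they stand 13 mm farther back than shut.
Start: joints at [-1.478, 0.527, 1.433, -0, 1.181, -0.178], TCP at [0.167, -0.602, 0.242] pointing down, gripper open.
Joint ranges: [-3.08, 3.08], [-0.75, 2.2], [0.22, 2.44], [-1.43, 4.57], [0, 2.65], [-2.85, 2.85]. Speed limits (rad/s): [2.79, 2.79, 3.14, 3.14, 3.14, 3.14].

## Interface

Orientations are given as a unit quaternion [x, y, z, w].
In Python, from station import manip gives the robot as it stands.
- The arm moves only by the tool move_arm, never from a script. Its argument "deltas" is a list of rows, each a list of 5 numbers: the shift along the tool's x, y, z in units of 40 cm (1.0 is 40 cm), then the turn about the tool's z in units of 0.5 rad (1.0 is 0.5 rad), then the opening in per cent of the stroke, from 0 (shut) to 100 (fully open). In form: [[x, y, z, twist, grip], ...]. A call has exactly 8 rows; each row is the pose to reach, as a shift and turn from the pose commanded when the call began, along the tool's axes at that moment; what a row does not reach only later rows make up. A row lasts 1/12 s, in which the tool goes at most 41.7 mm and 7.16 degrees, less where a joint would pass 70% of its speed; a pose out of reach is approached as far as the arm can. A call with a number of a shift or a turn outside -1 to 1 is refused whole. A call with a gripper value outside its range is refused whole. The fingers move at their own pace and stop on an object; "force" is the grip in N (left out, the last holds). Time passes only in rows, so rows that repeat a pose let the fingers close, or fill a call up. It gives the time, the measured TCP pose, the force and the opening at its end, in the units of the state.
- manip.sense(): the state, without advancing time (a new reading comes with each control period).
- manip.snapshot(name): name is "scene" or "side" or "wrist"; returns (picture, depth): 420x560x3 uint8, red, green, blue; 420x560 float32, m along the optical axis (not along the pixel's ray), 0 where there is no reading.
- manip.get_calibration(name): a dict with "vfov" (degrees; the focal length in pixels is half the picture's height over the tangent of half this angle, whatever the lens; pixels are square), "cx", "cy" (the principal point, pixels), "pose" (4x4, takes a point from camera to world coordinates). Camera axes: x right, y down, z forward; pixel columns grow to the right and rows downward; lengths in m; the calibration is good to about 2 mm. A picture is of the moment at which its call begins: read the wrist's pose just before it. get_calibration takes no time and is no camera call; for the wrist camera it gives the pose at the moment of the call.
- manip.sign_off(): hands the job in, once; it reports no verdict.
The state is a dict: "t": time; "q": joint angles; "qd": joint speeds; "tau": joint torques, N m; "tcp_pos": TCP position; "tool_rot": TCP orientation; "force": force on the tool from outside, world axes, zero at the start; "ft_torque": the same for the moment, N m; "finger_gap": opening from 0.0 (shut) to 1.0 (fully open).
Only numpy, scipy, OpenCV 4.12 (cv2) and the standard library are available. Lean on these libraries where they do the work, as an engineer would, in place of code of your own. Each camera call takes 0.05 s, during which the arm holds its last target.

## Task

Shut off the red compressed-air outlet: with the fingertips push the cover of the valve box all the way back by its bow handle, push the red lever round against its stop, square across its pipe, then push the cover fully closed again to keep the swarf out. Push the red lever gently, leave the blue and green levers as they stand, and do not disturb the loose things round the box.

Things in the scene. Friction and masses are not known exactly. Their poses are not given: they have to be found in the camera images.
- air_box: Fixed grey sheet-steel air distribution box, 290 mm along its own x, 400 mm along its own y, walls 90 mm high, guide channels to 103 mm. Origin: centre of its underside, on the bench; own x points from its front plate (couplings and gauge, towards the robot) to its back, y to its left, z up. The front part, own x -141 to +4 mm, y -196 to +196 mm, is an open well with three valves; behind it a closed deck. The cover slides over the well and the deck.
- cover (a joint): Sliding cover, a steel sheet 150 x 390 mm whose top lies 95.5 mm above the bench. 0 = closed over the well, 0.135 m = pushed all the way back over the deck (slides along the box's own +x). Needs about 3 N and stays where it is left. Closed, it hides all three levers.
- cover_bar (a point): Middle of the black bow handle's bar on the cover: the bar is round, 10 mm thick, about 94 mm long along the box's y, its middle 29 mm above the cover's top (124.5 mm above the bench); posts at 55 mm either side. It can be pushed from the front (to open) or from behind (to close). 24 mm behind the cover's front edge.
- red_valve: Fixed ball valve with the red lever, in one of the well's three valve places (which one varies; places 110 mm apart along the box's y). Origin: on the lever's upright turning axis, 1 mm above the bench; own x along the pipe as the box's x. The pipe reaches 39 mm above the bench, the valve body 47 mm (its neck, 16 mm wide under the lever, 53 mm); the lever's sleeve hangs clear above them. A red ring sits on its outlet outside the front plate.
- red_lever (a joint): Angle of the red lever. 0 = open, lever in line with its pipe and pointing to the front (the box's -x); 1.571 = shut at its stop, lever square across the pipe and pointing to the box's left (+y). It turns clockwise seen from above, needs about 3 N at the grip and stays where it is left.
- red_grip (a point): Middle of the red sleeve of the lever, 48 mm from the turning axis, 66 mm above the bench. The sleeve is 46 mm long, 14 mm wide, 13 mm high (59 to 72 mm above the bench); its end is 68 mm from the axis.
- blue_grip (a point): The same point of the blue lever, which points to the front; not to be moved.
- green_grip (a point): The same point of the green lever, which points to the front; not to be moved.
- sanding_block: Loose cork sanding block, 64 x 112 x 36 mm, right of the box; bystander. Origin: centre of underside.
- angle_bracket: Loose bent steel bracket, 60 x 40 x 50 mm, right of the box; bystander. Origin: centre of underside.
- spare_driver: Loose screwdriver with red handle, 201 mm long, lying off the box's right front corner; bystander.
- offcut_2: Loose beech offcut, 60 x 85 x 24 mm, left of the box; bystander. Origin: centre of underside.
- nut_m12: Loose nut, 22 mm across, left of the box; bystander.

How it is judged:
On the way, in this order (a step that is already met when the one before it is completed fails the run):
1. the cover is pushed all the way back (at least 120 of 135 mm) (value of joint cover above 0.12 m), for 0.2 s.
2. the red lever is pushed shut (within 5 degrees of its stop) (value of joint red_lever above 1.48 rad), for 0.2 s.
3. the cover is closed again (to within 10 mm) (value of joint cover below 0.01 m), for 0.2 s.
At the end, for the whole second after the job is handed in: The red lever stands within 5 degrees of its shut stop, the cover is closed to within 10 mm, and the blue and green levers are where they were (8 mm at the grip) (value of joint red_lever above 1.48 rad and value of joint cover below 0.01 m and distance of each of blue_grip, green_grip from where it was at the start of the episode below 0.008 m); the robot touches nothing.
It fails at once if the blue or green lever is turned (more than 8 mm at the grip) (distance of any of blue_grip, green_grip from where it was at the start of the episode above 0.008 m).
It fails at once if the red valve or its lever is gripped or forced (more than 60 N) (contact force between the fingers and red_valve above 60 N).
It fails at once if a loose thing is moved or lifted (more than 20 mm) (distance of any of sanding_block, offcut_2, angle_bracket, nut_m12, spare_driver from where it was at the start of the episode above 0.02 m).
It also fails if it takes over 58 s, if anything falls off the work surface, if the arm or the gripper's body presses on something with over 40 N, if the wrist force passes 120 N, or if a joint passes its speed limit or range.

## Working session

There is one attempt and no reset: what is moved stays moved. The work goes in short steps, Python scripts to look and compute and a tool call to move; the robot and the scene stay as the last step left them, time stands still between calls to the robot, and variables do not carry over. Pictures are saved under pics/ and viewed, and the job is handed in when it is done.

Besides the shell and the picture viewer there is one more tool, called after "Call:" as name(argument=value, ...), one argument or row to a line, values as JSON. move_arm: Moves the arm, as the interface text tells. Its arguments: {"type":"object","properties":{"deltas":{"type":"array","items":{"type":"array","items":{"type":"number"}}},"force":{"type":"number"}},"required":["deltas"]}

```bash
ls; mkdir -p pics; python3 - <<'E'
from station import manip
import cv2,numpy as np
print(manip.sense())
for n in ("scene","side","wrist"):
    c=manip.get_calibration(n); print(n,c)
    p,d=manip.snapshot(n); np.savez(f"pics/{n}0.npz",p=p,d=d,pose=c["pose"],v=c["vfov"],cx=c["cx"],cy=c["cy"])
    cv2.imwrite(f"pics/{n}0.png",p[:,:,::-1])
E
```

```text
pics
{'t': 0.0, 'q': array([-1.47850121e+00,  5.28478437e-01,  1.43390686e+00,  8.60462492e-06,
        1.18137870e+00, -1.78523755e-01]), 'qd': array([ 0.00117823, -0.00043407, -0.00090774, -0.00082237, -0.00073825,
       -0.00120963]), 'tau': array([-6.01310830e-05, -4.42344189e+01, -1.78025347e+01, -3.46923534e-04,
        8.30892037e-03,  6.74637988e-06]), 'tcp_pos': array([ 0.16715212, -0.60151837,  0.24132459]), 'tool_rot': array([ 9.90845779e-01,  1.34994307e-01,  5.07683865e-05, -1.08449510e-03]), 'force': array([0.32330664, 0.21268888, 0.14814449]), 'ft_torque': array([0.02646345, 0.01192232, 0.00195035]), 'finger_gap': 0.9989682324061797}
scene {'vfov': 44.84632577360606, 'cx': 274.38677358421285, 'cy': 212.6943601376565, 'pose': array([[-0.88528501, -0.29032416,  0.36329373, -0.07116403],
       [-0.4648962 ,  0.53247531, -0.70734826,  0.88736094],
       [ 0.01191535, -0.79509868, -0.60636301,  0.99337587],
       [ 0.        ,  0.        ,  0.        ,  1.        ]])}
side {'vfov': 42.40729997582956, 'cx': 285.28705533879577, 'cy': 214.50164213397667, 'pose': array([[ 9.99880992e-01,  1.09886789e-02, -1.08282706e-02,
         4.61499357e-01],
       [ 1.54148366e-02, -6.83383475e-01,  7.29896848e-01,
        -1.06481493e+00],
       [ 6.20740897e-04, -7.29976900e-01, -6.83471535e-01,
         9.48006106e-01],
       [ 0.00000000e+00,  0.00000000e+00,  0.00000000e+00,
         1.00000000e+00]])}
wrist {'vfov': 69.2505159464987, 'cx': 279.0704983865184, 'cy': 212.31197731014834, 'pose': array([[ 0.26711492, -0.91632967, -0.29831116,  0.24346827],
       [-0.9636612 , -0.25482613, -0.08012952, -0.58026465],
       [-0.00259242,  0.30887468, -0.95109921,  0.37324028],
       [ 0.        ,  0.        ,  0.        ,  1.        ]])}
```

View pics/scene0.png

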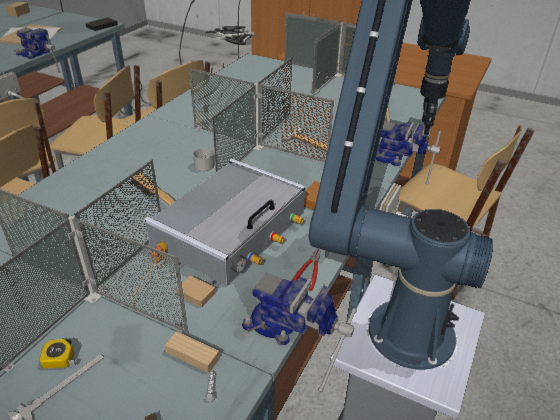

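View pics/side0.png

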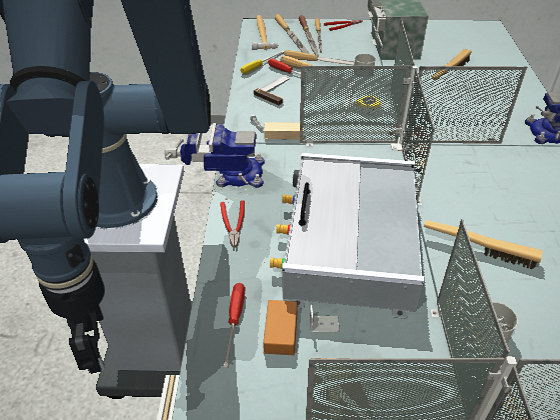

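View pics/wrist0.png

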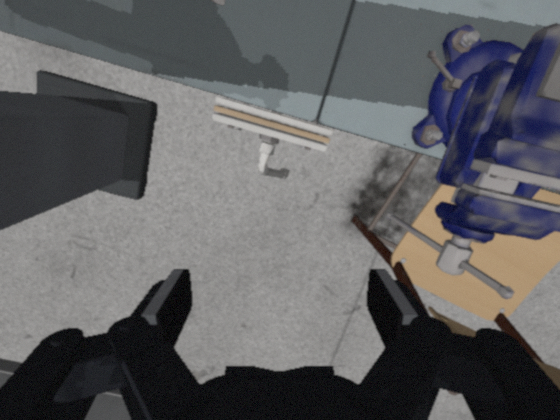

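The side view shows the box at x 285-425, y 155-300, with its black handle at about (305,203). The couplings sit at (287,199), (283,229) and (278,263), and the red one looks like the middle one. I'll measure these next.

```bash
cat > h.py <<'E'
import numpy as np,cv2
def load(n):
    z=np.load(n); p=z["p"];d=z["d"];f=p.shape[0]/2/np.tan(np.radians(float(z["v"]))/2)
    return p,d,f,float(z["cx"]),float(z["cy"]),z["pose"]
def cloud(L):
    p,d,f,cx,cy,T=L
    v,u=np.mgrid[:p.shape[0],:p.shape[1]]
    P=np.stack([(u-cx)/f*d,(v-cy)/f*d,d],-1)
    return P@T[:3,:3].T+T[:3,3]
def ray(L,u,v,z):
    p,d,f,cx,cy,T=L
    r=T[:3,:3]@np.array([(u-cx)/f,(v-cy)/f,1]); o=T[:3,3]
    return o+r*(z-o[2])/r[2]
E
python3 - <<'E'
from h import *
L=load("pics/side0.npz"); W=cloud(L); p,d=L[0],L[1]
cv2.imwrite("pics/side0z.png",cv2.resize(p[140:320,220:440,::-1],None,fx=3.5,fy=3.2,interpolation=cv2.INTER_CUBIC))
S=load("pics/scene0.npz"); cv2.imwrite("pics/scene0z.png",cv2.resize(S[0][150:310,140:340,::-1],None,fx=4,fy=3.7,interpolation=cv2.INTER_CUBIC))
roi=(W[...,0]>.3)&(W[...,0]<1)&(abs(W[...,1])<.4)&(d>0)
for n,LL in(("side",L),("scene",S)):
    WW=cloud(LL); pp=LL[0].astype(int)
    roi=(WW[...,0]>.3)&(WW[...,0]<1.0)&(abs(WW[...,1])<.4)&(LL[1]>0)
    m=roi&(WW[...,2]>.108)&(WW[...,2]<.15)&(pp.max(-1)<70)
    v,u=np.nonzero(m); print(n,"bar",m.sum(),np.median(WW[m],0),WW[m].min(0),WW[m].max(0),u.min(),u.max(),v.min(),v.max())
    m=roi&(abs(WW[...,2]-.103)<.004); print("chan",m.sum())
    m=roi&(WW[...,2]>.085)&(WW[...,2]<.108)
    q=WW[m][:,:2].astype(np.float32); r=cv2.minAreaRect(q); print("top",m.sum(),r,cv2.boxPoints(r))
    hsv=cv2.cvtColor(LL[0],cv2.COLOR_RGB2HSV)
    print("bench z",np.median(WW[roi&(WW[...,2]<.05)][:,2]))
    for c,lo,hi in(("red",0,5),("green",45,85),("blue",105,125)):
        m=roi&(hsv[...,0]>=lo)&(hsv[...,0]<=hi)&(hsv[...,1]>150)&(hsv[...,2]>60)&(WW[...,2]>.015)&(WW[...,2]<.08)
        k,lab,st,ce=cv2.connectedComponentsWithStats(m.astype(np.uint8))
        for i in range(1,k):
            if st[i,4]>5: print(c,st[i],np.median(WW[lab==i],0))
E
```

```text
side bar 392 [0.77904487 0.04938825 0.12704728] [ 0.3419405  -0.33444836  0.10811441] [0.99964714 0.26964375 0.14992391] 246 484 99 271
chan 1634
top 16366 ((0.596887469291687, 0.011480391025543213), (0.730320930480957, 0.6074233055114746), 71.88265228271484) [[ 0.19468153 -0.24113259]
 [ 0.7719897  -0.43001947]
 [ 0.9990934   0.26409337]
 [ 0.42178524  0.45298025]]
bench z -0.0008784349993585794
red [288 225   2   6   9] [ 0.45435715 -0.13742181  0.04173513]
red [229 283  16  40 411] [ 0.34647164 -0.34958229  0.02268523]
green [282 258   2   5   7] [ 0.44415845 -0.2455493   0.04042349]
blue [231 157  21  24 285] [0.32612249 0.08068274 0.05077221]
blue [255 160   7  14  27] [0.36782049 0.12521709 0.01719093]
blue [232 177  12   6  24] [0.31108836 0.06482801 0.01661387]
blue [293 195   2   8   9] [ 0.4657907  -0.03581956  0.03982848]
scene bar 242 [ 0.66314085 -0.06082634  0.12829878] [ 0.47972435 -0.33307566  0.10825378] [0.78685373 0.28796584 0.14944525] 76 273 146 284
chan 1711
top 9246 ((0.5958009958267212, 0.04794672131538391), (0.789187490940094, 0.6322295665740967), 71.8216323852539) [[ 0.17235968 -0.22833252]
 [ 0.7730346  -0.4255731 ]
 [ 1.0192423   0.32422596]
 [ 0.41856742  0.52146655]]
bench z 0.0019037494469260619
red [271 232   4   8  10] [ 0.45474221 -0.1227597   0.04331256]
green [291 214   4   7  10] [ 0.44408981 -0.23300833  0.04024524]
blue [248 253   6   8  12] [ 0.46773896 -0.01675061  0.04098643]
blue [252 306   7  20  46] [0.36300338 0.15068936 0.01864889]
blue [261 306  13  13  58] [0.31491878 0.16207459 0.06814888]
blue [257 317  17  17  86] [0.31221444 0.16604693 0.02436749]
```

```bash
sleep 0
python3 - <<'E'
from h import *
for n in("side","scene"):
    L=load(f"pics/{n}0.npz");W=cloud(L);p=L[0].astype(int)
    roi=(W[...,0]>.43)&(W[...,0]<.82)&(W[...,1]>-.37)&(W[...,1]<.1)&(L[1]>0)
    m=roi&(W[...,2]>.088)&(W[...,2]<.108)
    k,lab,st,ce=cv2.connectedComponentsWithStats(m.astype(np.uint8)); i=1+np.argmax(st[1:,4]); m=lab==i
    r=cv2.minAreaRect(W[m][:,:2].astype(np.float32)); print(n,"top",m.sum(),r); print(cv2.boxPoints(r))
    m=roi&(W[...,0]<.62)&(W[...,2]>.112)&(W[...,2]<.14)&(p.max(-1)<90)
    k,lab,st,ce=cv2.connectedComponentsWithStats(m.astype(np.uint8)); i=1+np.argmax(st[1:,4]); m=lab==i
    q=W[m]; r=cv2.minAreaRect(q[:,:2].astype(np.float32)); print("bar",m.sum(),q.mean(0),r,st[i],q[:,2].max())
    print(cv2.boxPoints(r))
    # dark 2D mask ray cast to bar height
    x,y,w,h,_=st[i]
    mm=np.zeros(m.shape,bool); mm[y-4:y+h+4,x-4:x+w+4]=True; mm&=p.max(-1)<90
    v,u=np.nonzero(mm); R=np.array([ray(L,a,b,.1245) for a,b in zip(u,v)]);print("rays",len(u),cv2.minAreaRect(R[:,:2].astype(np.float32)))
E
```

```text
side top 12856 ((0.6140941977500916, -0.12985198199748993), (0.42467567324638367, 0.29795318841934204), 83.77444458007812)
[[ 0.44296965 -0.32478216]
 [ 0.7391657  -0.35709304]
 [ 0.7852187   0.0650782 ]
 [ 0.48902267  0.09738907]]
bar 150 [ 0.4911956  -0.13862499  0.12557719] ((0.4915575683116913, -0.13255354762077332), (0.1074410080909729, 0.009794902987778187), 83.63069915771484) [301 183   8  36 150] 0.1313604568143546
[[ 0.48073077 -0.18539914]
 [ 0.49046522 -0.18648577]
 [ 0.50238436 -0.07970795]
 [ 0.4926499  -0.07862133]]
rays 190 ((0.49024873971939087, -0.1382250189781189), (0.02703935280442238, 0.1411355435848236), 1.7621634006500244)
scene top 7986 ((0.6105737090110779, -0.1344766467809677), (0.4073212444782257, 0.30350181460380554), 83.69076538085938)
[[ 0.43736073 -0.32022715]
 [ 0.7390243  -0.35358036]
 [ 0.78378665  0.05127385]
 [ 0.48212314  0.08462706]]
bar 123 [ 0.48926582 -0.11142711  0.12645059] ((0.48874902725219727, -0.11703435331583023), (0.11982215195894241, 0.010923045687377453), 83.76473999023438) [248 200  26  25 123] 0.1358587236373494
[[ 0.4768128  -0.17599782]
 [ 0.48767123 -0.1771842 ]
 [ 0.5006852  -0.05807088]
 [ 0.48982683 -0.05688451]]
rays 354 ((0.477679967880249, -0.10659894347190857), (0.08256684243679047, 0.12927484512329102), 28.54705810546875)
```

View pics/side0z.png

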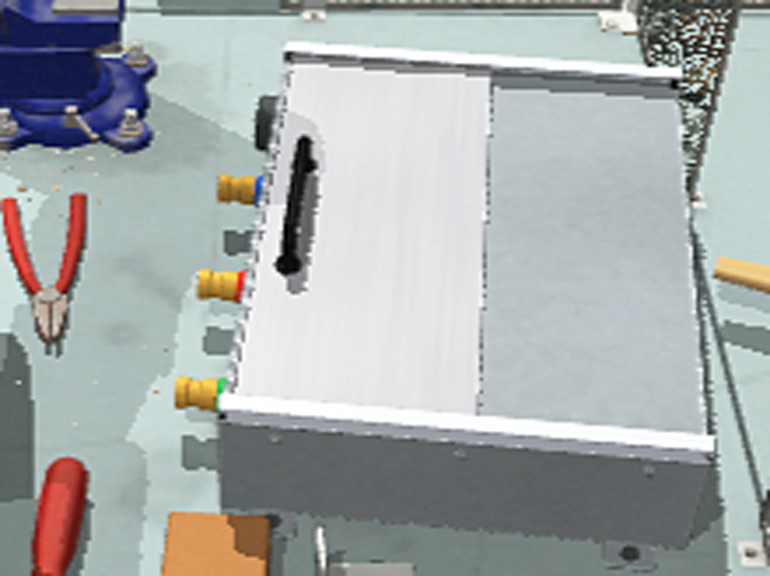

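View pics/scene0z.png

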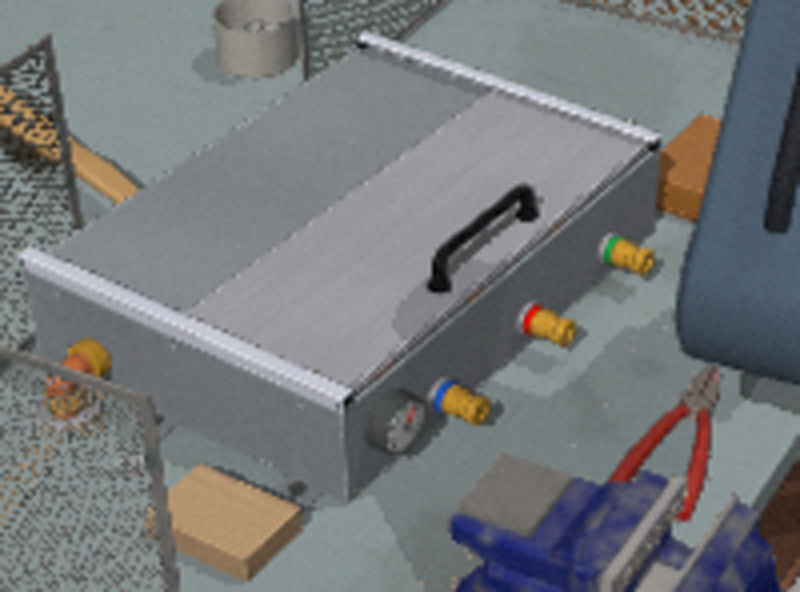

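Red is the middle place. The box centre is at about (0.612, -0.132) with yaw -6.25°, and the bar is at own x -122 mm, which agrees with the given sizes. I'll travel at height with the gripper shut, and stop in front of the bar.

Call:
move_arm(
  deltas=[
    [0.1, -0.1, 0, 0.2, 0],
    [0.2, -0.2, 0, 0.4, 0],
    [0.3, -0.3, 0, 0.6, 0],
    [0.4, -0.4, 0, 0.76, 0],
    [0.5, -0.5, 0, 0.76, 0],
    [0.6, -0.6, 0, 0.76, 0],
    [0.7, -0.68, 0, 0.76, 0],
    [0.7, -0.68, 0, 0.76, 0],
  ],
  force=40,
)

```text
t: 0.82
tcp_pos: [0.3346, -0.3118, 0.2423]
tool_rot: [0.998, -0.055, -0.0, -0.0]
force: [0.6, 0.0, -0.4]
finger_gap: 0.0
```

```bash
cat > rel.py <<'E'
# box frame helper: current TCP in box frame
import numpy as np
from scipy.spatial.transform import Rotation as R
from station import manip
C=np.array([.612,-.132]);yaw=-.109
def box(p):
    d=np.array(p[:2])-C;c,s=np.cos(yaw),np.sin(yaw)
    return np.array([c*d[0]+s*d[1],-s*d[0]+c*d[1]])
def state():
    s=manip.sense();M=R.from_quat(s["tool_rot"]).as_matrix()
    print("t",round(s["t"],2),"tcp",s["tcp_pos"].round(4),"box",box(s["tcp_pos"]).round(4),"yaw",round(np.arctan2(M[1,0],M[0,0]),4),"F",s["force"].round(1),"q",s["q"].round(2),"gap",round(s["finger_gap"],3))
    return s
def shot(n,f):
    import cv2
    c=manip.get_calibration(n);p,d=manip.snapshot(n)
    np.savez(f"pics/{f}.npz",p=p,d=d,pose=c["pose"],v=c["vfov"],cx=c["cx"],cy=c["cy"]);cv2.imwrite(f"pics/{f}.png",p[:,:,::-1])
E
python3 -c "
from rel import *
state()"
```

```text
t 0.82 tcp [ 0.3346 -0.3118  0.2423] box [-0.2562 -0.2089] yaw -0.11 F [ 0.6  0.  -0.4] q [-1.    0.3   1.84  0.    1.    0.69] gap 0.0
```

Call:
move_arm(
  deltas=[
    [0.03, -0.08, 0, 0, 0],
    [0.06, -0.16, 0, 0, 0],
    [0.09, -0.24, 0, 0, 0],
    [0.12, -0.32, 0, 0, 0],
    [0.15, -0.4, 0, 0, 0],
    [0.15, -0.4, 0, 0, 0],
    [0.15, -0.4, 0, 0, 0],
    [0.15, -0.4, 0, 0, 0],
  ],
)

```text
t: 1.48
tcp_pos: [0.4112, -0.1614, 0.2423]
tool_rot: [0.999, -0.054, -0.0, 0.0]
force: [0.8, 0.4, -0.4]
finger_gap: -0.002
```

```bash
python3 -c "
from rel import *
state(); shot('wrist','w1'); shot('side','s1')"
```

```text
t 1.48 tcp [ 0.4112 -0.1614  0.2423] box [-0.1964 -0.0511] yaw -0.1082 F [ 0.8  0.4 -0.4] q [-0.63  0.28  1.87 -0.    0.99  1.05] gap -0.002
```

View pics/w1.png

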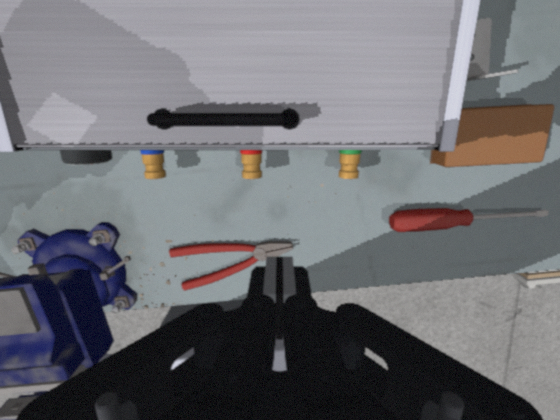

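View pics/s1.png

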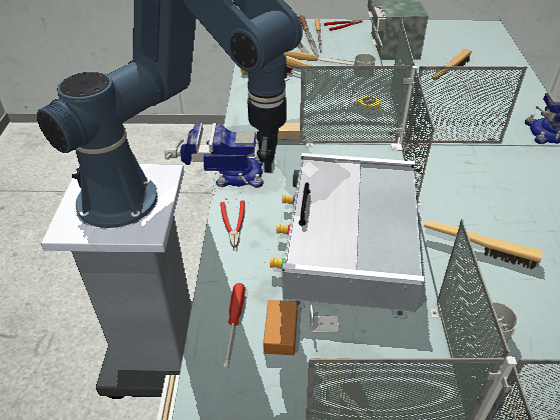

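The wrist view shows the bar between posts (163,119) and (290,119), and the red coupling at (252,165). Both are square to the tool. I'll cast rays for them.

```bash
python3 - <<'E'
from h import *; from rel import box
L=load("pics/w1.npz"); p=L[0].astype(int)
m=np.zeros(p.shape[:2],bool); m[95:140,140:310]=p[95:140,140:310].max(-1)<60
v,u=np.nonzero(m); print(u.min(),u.max(),v.min(),v.max())
for a,b,z in((u.min(),np.median(v),.1245),(u.max(),np.median(v),.1245),(np.median(u),np.median(v),.1245),(252,150,.03),(152,151,.03),(349,150,.03),(225,146,.09),(18,148,.1),(441,148,.1)):
    P=ray(L,a,b,z); print(a,b,P.round(4),box(P).round(4))
E
```

```text
148 298 108 128
148 119.0 [ 0.4969 -0.0669  0.1245] [-0.1215  0.0522]
298 119.0 [ 0.4842 -0.1839  0.1245] [-0.1214 -0.0655]
223.0 119.0 [ 0.4905 -0.1254  0.1245] [-0.1215 -0.0066]
252 150 [ 0.4546 -0.1353  0.03  ] [-0.1561 -0.0204]
152 151 [ 0.4656 -0.0242  0.03  ] [-0.1573  0.0912]
349 150 [ 0.4428 -0.2429  0.03  ] [-0.1561 -0.1286]
225 146 [ 0.467  -0.1172  0.09  ] [-0.1457 -0.001 ]
18 148 [0.486  0.0637 0.1   ] [-0.1465  0.1809]
441 148 [ 0.4453 -0.3091  0.1   ] [-0.1464 -0.1942]
```

Call:
move_arm(
  deltas=[
    [0.04, -0.05, 0, 0, 0],
    [0.08, -0.1, 0, 0, 0],
    [0.08, -0.1, 0.08, 0, 0],
    [0.08, -0.1, 0.16, 0, 0],
    [0.08, -0.1, 0.24, 0, 0],
    [0.08, -0.1, 0.3, 0, 0],
    [0.08, -0.1, 0.3, 0, 0],
    [0.08, -0.1, 0.3, 0, 0],
  ],
)

```text
t: 2.25
tcp_pos: [0.4466, -0.1259, 0.1215]
tool_rot: [0.998, -0.056, -0.001, -0.001]
force: [0.5, 0.1, -0.1]
finger_gap: 0.002
```

```bash
sed -i 's/^C=.*/C=np.array([.6113,-.1386]);yaw=-.109/' rel.py; python3 -c "
from rel import *
state(); shot('wrist','w2')"
```

```text
t 2.25 tcp [ 0.4466 -0.1259  0.1215] box [-0.1651 -0.0053] yaw -0.1115 F [ 0.5  0.1 -0.1] q [-0.52  0.52  1.94 -0.    0.68  1.17] gap 0.002
```

View pics/w2.png

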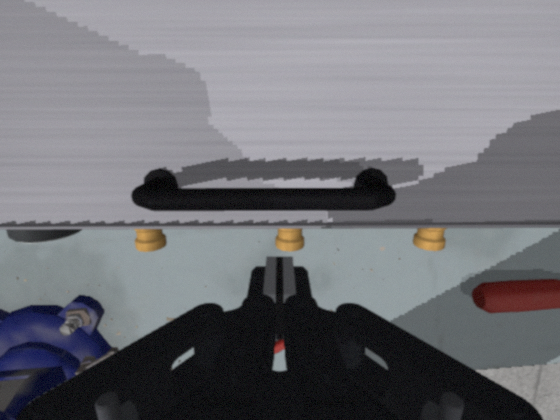

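Call:
move_arm(
  deltas=[
    [0.02, -0.012, 0.01, 0, 0],
    [0.04, -0.012, 0.01, 0, 0],
    [0.06, -0.012, 0.01, 0, 0],
    [0.08, -0.012, 0.01, 0, 0],
    [0.1, -0.012, 0.01, 0, 0],
    [0.125, -0.012, 0.01, 0, 0],
    [0.15, -0.012, 0.01, 0, 0],
    [0.175, -0.012, 0.01, 0, 0],
  ],
)

```text
t: 2.97
tcp_pos: [0.518, -0.1275, 0.1183]
tool_rot: [0.999, -0.055, -0.001, -0.0]
force: [-3.9, -0.2, 3.2]
finger_gap: 0.0
```

Call:
move_arm(
  deltas=[
    [0.025, 0, 0, 0, 0],
    [0.05, 0, 0, 0, 0],
    [0.075, 0, 0, 0, 0],
    [0.1, 0, 0, 0, 0],
    [0.125, 0, 0, 0, 0],
    [0.15, 0, 0, 0, 0],
    [0.175, 0, 0, 0, 0],
    [0.19, 0, 0, 0, 0],
  ],
)

```text
t: 3.63
tcp_pos: [0.5948, -0.1359, 0.1181]
tool_rot: [0.999, -0.055, 0.001, -0.0]
force: [-3.5, 2.2, 2.3]
finger_gap: -0.001
```

```bash
python3 -c "
from rel import *
state(); shot('side','s3')"
```

```text
t 3.63 tcp [ 0.5948 -0.1359  0.1181] box [-0.0167  0.0009] yaw -0.1091 F [-3.5  2.2  2.3] q [-0.41  0.67  1.57  0.    0.9   1.27] gap -0.001
```

View pics/s3.png

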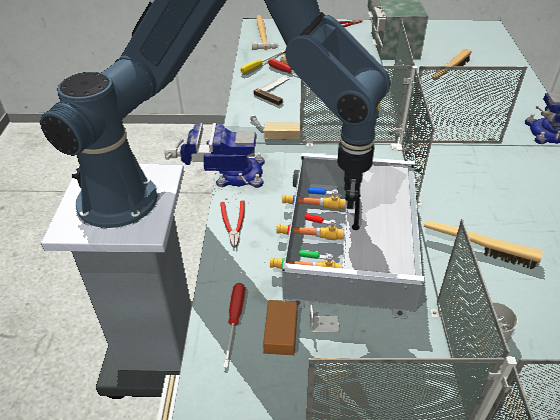

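The cover is nearly back and the levers are visible, with red in the middle at (313,218). I'll ease it on to the stop.

Call:
move_arm(
  deltas=[
    [0.01, 0, 0, 0, 0],
    [0.015, 0, 0, 0, 0],
    [0.02, 0, 0, 0, 0],
    [0.022, 0, 0, 0, 0],
    [0.025, 0, 0, 0, 0],
    [0.027, 0, 0, 0, 0],
    [0.027, 0, 0, 0, 0],
    [0.027, 0, 0, 0, 0],
  ],
)

```text
t: 4.35
tcp_pos: [0.6037, -0.1372, 0.1182]
tool_rot: [0.999, -0.055, -0.0, -0.0]
force: [-1.4, 0.5, -1.2]
finger_gap: -0.002
```

```bash
python3 -c "
from rel import *
state()"
```

```text
t 4.35 tcp [ 0.6037 -0.1372  0.1182] box [-0.0077  0.0005] yaw -0.1093 F [-1.4  0.5 -1.2] q [-0.4   0.68  1.55  0.    0.92  1.28] gap -0.002
```

Call:
move_arm(
  deltas=[
    [0.005, 0, 0, 0, 0],
    [0.01, 0, 0, 0, 0],
    [0.013, 0, 0, 0, 0],
    [0.016, 0, 0, 0, 0],
    [0.019, 0, 0, 0, 0],
    [0.021, 0, 0, 0, 0],
    [0.021, 0, 0, 0, 0],
    [0.021, 0, 0, 0, 0],
  ],
)

```text
t: 5.02
tcp_pos: [0.6059, -0.1374, 0.1181]
tool_rot: [0.999, -0.054, -0.007, -0.001]
force: [-15.4, 0.2, 8.5]
finger_gap: -0.001
```

```bash
python3 -c "
from rel import *
state()"
```

```text
t 5.02 tcp [ 0.6059 -0.1374  0.1181] box [-0.0055  0.0006] yaw -0.108 F [-15.4   0.2   8.5] q [-0.4   0.68  1.53 -0.    0.94  1.28] gap -0.001
```

Call:
move_arm(
  deltas=[
    [-0.08, 0, 0, 0, 0],
    [-0.16, 0, -0.05, 0, 0],
    [-0.24, 0, -0.12, 0, 0],
    [-0.32, 0, -0.19, 0, 0],
    [-0.39, 0, -0.26, 0, 0],
    [-0.39, 0, -0.3, 0, 0],
    [-0.39, 0, -0.3, 0, 0],
    [-0.39, 0, -0.3, 0, 0],
  ],
)

```text
t: 5.68
tcp_pos: [0.4592, -0.1224, 0.2399]
tool_rot: [0.998, -0.055, 0.003, 0.001]
force: [0.9, -0.3, -0.7]
finger_gap: -0.002
```

```bash
python3 -c "
from rel import *
state(); shot('wrist','w4');shot('side','s4')"
```

```text
t 5.68 tcp [ 0.4592 -0.1224  0.2399] box [-0.1529 -0.0004] yaw -0.1096 F [ 0.9 -0.3 -0.7] q [-0.5   0.33  1.8   0.    1.    1.18] gap -0.002
```

View pics/w4.png

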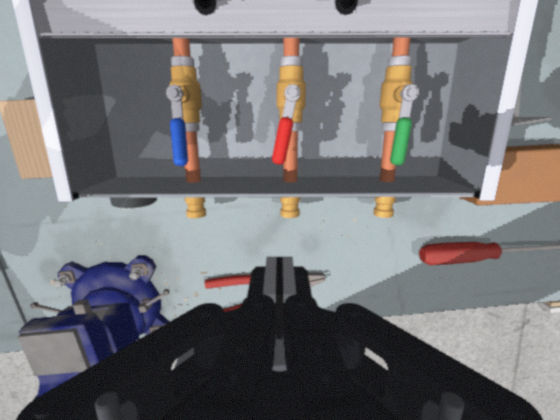

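View pics/s4.png

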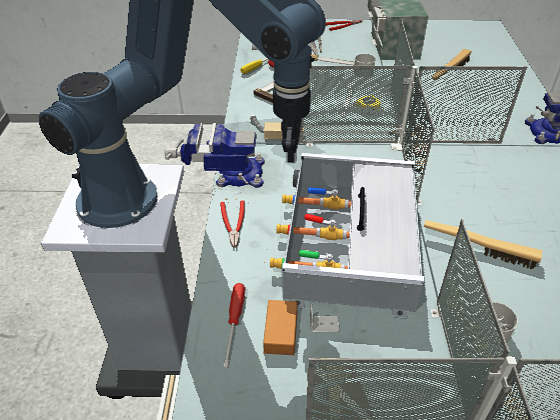

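The well is open. The red sleeve runs from (288,120) to (279,162) with its axis nut at (292,93). Blue is at (180,140) and green at (401,140).

```bash
python3 - <<'E'
from h import *; from rel import box
L=load("pics/w4.npz"); hsv=cv2.cvtColor(L[0],cv2.COLOR_RGB2HSV)
for c,(u,v,z) in {"axis":(292,93,.07),"bluax":(177,93,.07),"grax":(409,93,.07),"wellback":(280,37,.095),"frontwall":(280,190,.09)}.items():
    print(c,box(ray(L,u,v,z)).round(4))
W=cloud(L)
for c,lo,hi in(("red",0,4),("green",45,85),("blue",105,125)):
    m=((hsv[...,0]>=lo)&(hsv[...,0]<=hi)&(hsv[...,1]>150)&(hsv[...,2]>60)).astype(np.uint8); m[:100]=0;m[172:]=0;m[:,:160]=0;m[:,430:]=0
    k,lab,st,ce=cv2.connectedComponentsWithStats(m);i=1+np.argmax(st[1:,4])
    v,u=np.nonzero(lab==i); R=np.array([box(ray(L,a,b,.070)) for a,b in zip(u,v)])*1000
    r=cv2.minAreaRect(R.astype(np.float32)); print(c,st[i],r, np.median(W[lab==i][:,2])); print(cv2.boxPoints(r).round(1).tolist())
E
```

```text
axis [-0.0547 -0.0124]
bluax [-0.0546  0.0942]
grax [-0.0548 -0.121 ]
wellback [-0.0141 -0.0011]
frontwall [-0.1421 -0.0011]
red [272 118  20  46 579] ((-98.25961303710938, -3.176398277282715), (12.742879867553711, 43.896114349365234), 77.82930755615234) 0.0721020336616427
[[-121.0999984741211, -4.800000190734863], [-78.0999984741211, -14.0], [-75.5, -1.600000023841858], [-118.4000015258789, 7.699999809265137]]
green [406 133   1   1   1] ((-90.75501251220703, -122.70219421386719), (0.0, 0.0), 0.0) 0.07253397022485475
[[-90.80000305175781, -122.69999694824219], [-90.80000305175781, -122.69999694824219], [-90.80000305175781, -122.69999694824219], [-90.80000305175781, -122.69999694824219]]
blue [170 119  17  47 590] ((-99.4596939086914, 97.3006591796875), (13.198325157165527, 43.67652130126953), 89.98492431640625) 0.07214994713439882
[[-121.30000305175781, 90.69999694824219], [-77.5999984741211, 90.69999694824219], [-77.5999984741211, 103.9000015258789], [-121.30000305175781, 103.9000015258789]]
```

Call:
move_arm(
  deltas=[
    [0.06, 0.05, 0, 0, 0],
    [0.12, 0.1, 0, 0, 0],
    [0.12, 0.1, 0.05, 0, 0],
    [0.12, 0.1, 0.12, 0, 0],
    [0.12, 0.1, 0.2, 0, 0],
    [0.12, 0.1, 0.25, 0, 0],
    [0.12, 0.1, 0.25, 0, 0],
    [0.12, 0.1, 0.25, 0, 0],
  ],
)

```text
t: 6.45
tcp_pos: [0.5, -0.1657, 0.1361]
tool_rot: [0.999, -0.054, -0.002, -0.001]
force: [0.3, -0.5, 0.4]
finger_gap: 0.0
```

```bash
python3 -c "
from rel import *
state(); shot('wrist','w5')"
```

```text
t 6.45 tcp [ 0.5    -0.1657  0.1361] box [-0.1077 -0.0391] yaw -0.109 F [ 0.3 -0.5  0.4] q [-0.53  0.56  1.77  0.    0.82  1.15] gap 0.0
```

View pics/w5.png

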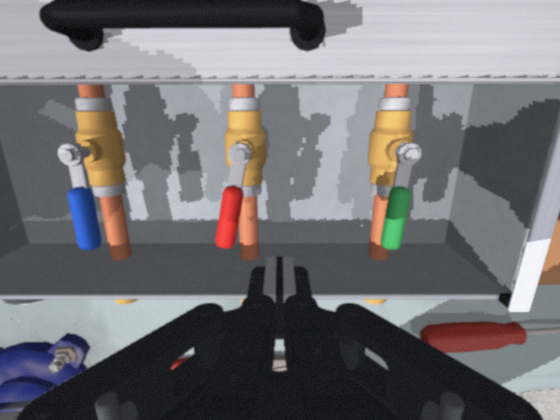

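Call:
move_arm(
  deltas=[
    [0, 0, 0.04, 0, 0],
    [0, 0, 0.08, 0, 0],
    [0, 0, 0.12, 0, 0],
    [0, 0, 0.15, 0, 0],
    [0, 0, 0.165, 0, 0],
    [0, 0, 0.165, 0, 0],
    [0, 0, 0.165, 0, 0],
    [0, 0, 0.165, 0, 0],
  ],
)

```text
t: 7.17
tcp_pos: [0.5014, -0.1667, 0.0735]
tool_rot: [0.999, -0.055, 0.001, 0.001]
force: [-0.1, 0.3, 0.0]
finger_gap: -0.002
```

```bash
python3 -c "
from rel import *
state(); shot('wrist','w6')"
```

```text
t 7.17 tcp [ 0.5014 -0.1667  0.0735] box [-0.1062 -0.0399] yaw -0.1091 F [-0.1  0.3  0. ] q [-0.53  0.66  1.81  0.    0.67  1.15] gap -0.002
```

View pics/w6.png

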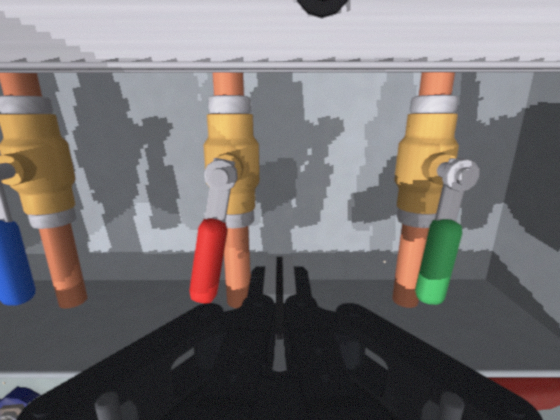

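Call:
move_arm(
  deltas=[
    [0, -0.015, 0.005, 0, 0],
    [0, -0.03, 0.006, 0, 0],
    [-0.002, -0.045, 0.006, 0, 0],
    [-0.004, -0.06, 0.006, 0, 0],
    [-0.005, -0.075, 0.006, 0, 0],
    [-0.002, -0.09, 0.006, 0, 0],
    [0.001, -0.105, 0.006, 0, 0],
    [0.005, -0.12, 0.006, 0, 0],
  ],
)

```text
t: 7.88
tcp_pos: [0.5073, -0.1179, 0.0699]
tool_rot: [0.999, -0.054, -0.001, -0.0]
force: [-2.0, -3.8, 0.3]
finger_gap: 0.003
```

```bash
python3 -c "
from rel import *
state(); shot('wrist','w7')"
```

```text
t 7.88 tcp [ 0.5073 -0.1179  0.0699] box [-0.1056  0.0092] yaw -0.1089 F [-2.  -3.8  0.3] q [-0.44  0.67  1.83 -0.    0.65  1.24] gap 0.003
```

View pics/w7.png

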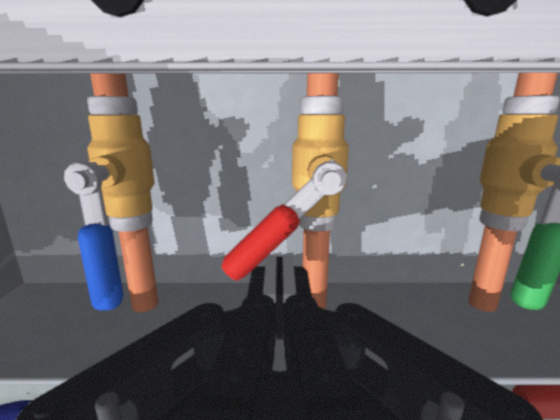

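The lever now stands at about 50°, and blue and green are well clear. I'll continue along the arc.

Call:
move_arm(
  deltas=[
    [0.008, -0.012, 0, 0, 0],
    [0.016, -0.024, 0, 0, 0],
    [0.025, -0.034, 0, 0, 0],
    [0.034, -0.042, 0, 0, 0],
    [0.044, -0.05, 0, 0, 0],
    [0.054, -0.057, 0, 0, 0],
    [0.064, -0.063, 0, 0, 0],
    [0.072, -0.067, 0, 0, 0],
  ],
)

```text
t: 8.6
tcp_pos: [0.5392, -0.0946, 0.0697]
tool_rot: [0.999, -0.055, -0.001, -0.0]
force: [-3.3, -2.3, 0.1]
finger_gap: -0.003
```

```bash
python3 -c "
from rel import *
state(); shot('wrist','w8')"
```

```text
t 8.6 tcp [ 0.5392 -0.0946  0.0697] box [-0.0765  0.0359] yaw -0.1091 F [-3.3 -2.3  0.1] q [-0.38  0.69  1.76  0.    0.7   1.3 ] gap -0.003
```

View pics/w8.png

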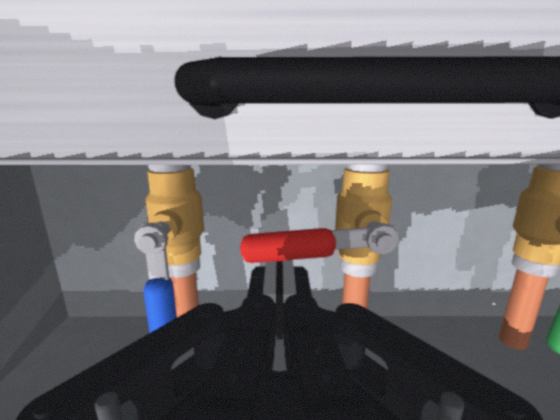

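About 85° now. I'll press gently on to the stop.

Call:
move_arm(
  deltas=[
    [0.003, 0, 0, 0, 0],
    [0.006, 0, 0, 0, 0],
    [0.009, 0, 0, 0, 0],
    [0.012, 0, 0, 0, 0],
    [0.015, 0, 0, 0, 0],
    [0.018, 0, 0, 0, 0],
    [0.02, 0, 0, 0, 0],
    [0.02, 0, 0, 0, 0],
  ],
)

```text
t: 9.32
tcp_pos: [0.544, -0.0951, 0.0697]
tool_rot: [0.999, -0.054, -0.004, -0.001]
force: [-8.3, 2.1, 5.0]
finger_gap: -0.002
```

```bash
python3 -c "
from rel import *
state()"
```

```text
t 9.32 tcp [ 0.544  -0.0951  0.0697] box [-0.0716  0.0359] yaw -0.1088 F [-8.3  2.1  5. ] q [-0.38  0.69  1.74 -0.    0.72  1.31] gap -0.002
```

Call:
move_arm(
  deltas=[
    [0.004, 0, 0, 0, 0],
    [0.008, 0, 0, 0, 0],
    [0.01, 0, 0, 0, 0],
    [0.01, 0, 0, 0, 0],
    [0.01, 0, 0, 0, 0],
    [0.01, 0, 0, 0, 0],
    [0.01, 0, 0, 0, 0],
    [0.01, 0, 0, 0, 0],
  ],
)

```text
t: 9.98
tcp_pos: [0.5442, -0.095, 0.0696]
tool_rot: [0.999, -0.054, -0.008, -0.001]
force: [-15.3, 0.2, 10.1]
finger_gap: 0.002
```

```bash
python3 -c "
from rel import *
state(); shot('wrist','w9')"
```

```text
t 9.98 tcp [ 0.5442 -0.095   0.0696] box [-0.0714  0.036 ] yaw -0.108 F [-15.3   0.2  10.1] q [-0.37  0.69  1.74 -0.    0.73  1.31] gap 0.002
```

View pics/w9.png

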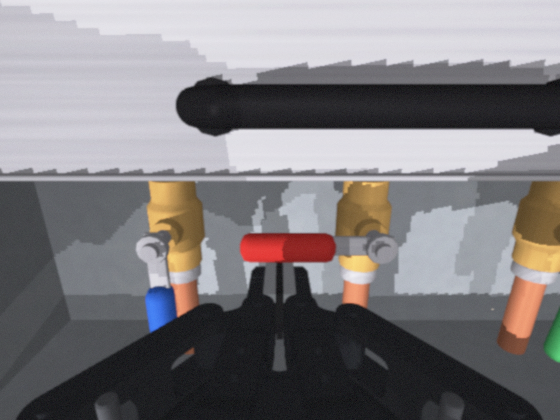

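The lever is square against its stop: (242-335, 247) is level, and the force at the stop was 15 N. I'll back off, lift and cross behind the handle.

Call:
move_arm(
  deltas=[
    [-0.04, 0, 0, 0, 0],
    [-0.07, 0, 0, 0, 0],
    [-0.07, 0, -0.1, 0, 0],
    [-0.07, 0, -0.2, 0, 0],
    [-0.07, 0, -0.3, 0, 0],
    [-0.07, 0, -0.38, 0, 0],
    [-0.07, 0, -0.38, 0, 0],
    [-0.07, 0, -0.38, 0, 0],
  ],
)

```text
t: 10.7
tcp_pos: [0.5262, -0.0948, 0.225]
tool_rot: [0.998, -0.055, 0.005, 0.002]
force: [0.3, -0.7, -0.6]
finger_gap: 0.003
```

```bash
python3 - <<'E'
from rel import *
from h import *
state(); shot('wrist','w10')
L=load("pics/w10.npz");hsv=cv2.cvtColor(L[0],cv2.COLOR_RGB2HSV)
m=((hsv[...,0]<=4)&(hsv[...,1]>150)&(hsv[...,2]>60)).astype(np.uint8)
k,lab,st,ce=cv2.connectedComponentsWithStats(m)
for i in range(1,k):
    if st[i,4]<100: continue
    v,u=np.nonzero(lab==i); R=np.array([box(ray(L,a,b,.07)) for a,b in zip(u,v)])*1000
    print(st[i],cv2.minAreaRect(R.astype(np.float32)))
E
```

```text
t 10.7 tcp [ 0.5262 -0.0948  0.225 ] box [-0.0894  0.0343] yaw -0.1095 F [ 0.3 -0.7 -0.6] q [-0.39  0.43  1.68 -0.    1.02  1.29] gap 0.003
[258 157  47  14 616] ((-53.80595397949219, 32.571998596191406), (43.505619049072266, 12.241432189941406), 89.93223571777344)
[445 292  79  20 707] ((-199.8934326171875, -188.5595703125), (20.585214614868164, 83.91242980957031), 10.882458686828613)
```

View pics/w10.png

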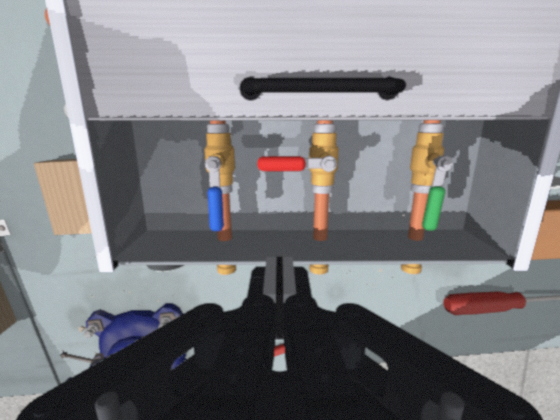

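The lever reads 89.9°. Next I'll go behind the handle.

Call:
move_arm(
  deltas=[
    [0.07, 0.02, 0, 0, 0],
    [0.14, 0.04, 0, 0, 0],
    [0.21, 0.06, 0, 0, 0],
    [0.28, 0.085, 0, 0, 0],
    [0.34, 0.085, 0, 0, 0],
    [0.37, 0.085, 0, 0, 0],
    [0.37, 0.085, 0, 0, 0],
    [0.37, 0.085, 0, 0, 0],
  ],
)

```text
t: 11.42
tcp_pos: [0.6659, -0.1432, 0.2193]
tool_rot: [0.999, -0.055, -0.002, -0.001]
force: [-0.4, 0.2, 0.5]
finger_gap: 0.001
```

```bash
python3 - <<'E'
from rel import *
from h import *
state(); shot('side','s11')
L=load("pics/w10.npz")
for u,v in((323,87),(242,88),(405,86)): print(box(ray(L,u,v,.1245)).round(4))
E
```

```text
t 11.42 tcp [ 0.6659 -0.1432  0.2193] box [0.0548 0.0014] yaw -0.1092 F [-0.4  0.2  0.5] q [-0.38  0.63  1.3  -0.    1.22  1.3 ] gap 0.001
[0.0085 0.0032]
[0.0079 0.0608]
[ 0.0091 -0.0551]
```

View pics/s11.png

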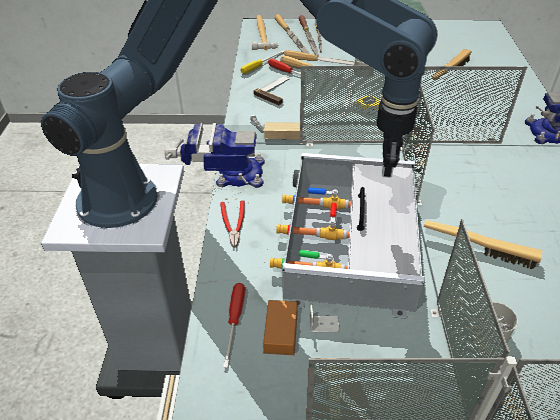

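Call:
move_arm(
  deltas=[
    [0, 0, 0.05, 0, 0],
    [0, 0, 0.1, 0, 0],
    [0, 0, 0.15, 0, 0],
    [0, 0, 0.2, 0, 0],
    [0, 0, 0.235, 0, 0],
    [0, 0, 0.25, 0, 0],
    [0, 0, 0.25, 0, 0],
    [0, 0, 0.25, 0, 0],
  ],
)

```text
t: 12.13
tcp_pos: [0.6662, -0.1433, 0.1221]
tool_rot: [0.999, -0.055, -0.0, -0.0]
force: [0.8, -0.5, 0.2]
finger_gap: 0.003
```

```bash
python3 - <<'E'
from rel import *
state(); shot('side','s12')
import cv2
p=cv2.imread("pics/s12.png");cv2.imwrite("pics/s12z.png",cv2.resize(p[130:310,270:440],None,fx=4,fy=3.3))
E
```

```text
t 12.13 tcp [ 0.6662 -0.1433  0.1221] box [0.0551 0.0013] yaw -0.1093 F [ 0.8 -0.5  0.2] q [-0.38  0.74  1.38 -0.    1.03  1.3 ] gap 0.003
```

View pics/s12z.png

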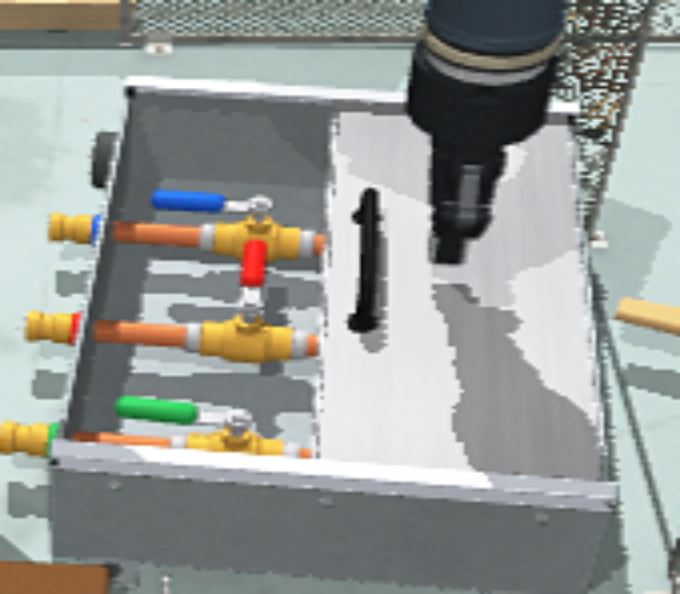

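The fingers are down behind the bar, with blue and green unmoved and red square across its pipe. Now I'll push the cover closed.

Call:
move_arm(
  deltas=[
    [-0.02, 0, 0.01, 0, 0],
    [-0.04, 0, 0.01, 0, 0],
    [-0.06, 0, 0.01, 0, 0],
    [-0.08, 0, 0.01, 0, 0],
    [-0.105, 0, 0.01, 0, 0],
    [-0.13, 0, 0.01, 0, 0],
    [-0.155, 0, 0.01, 0, 0],
    [-0.18, 0, 0.01, 0, 0],
  ],
)

```text
t: 12.85
tcp_pos: [0.5961, -0.1357, 0.1186]
tool_rot: [0.998, -0.055, 0.003, 0.0]
force: [3.8, 0.7, -1.9]
finger_gap: -0.002
```

Call:
move_arm(
  deltas=[
    [-0.025, 0, 0, 0, 0],
    [-0.05, 0, 0, 0, 0],
    [-0.075, 0, 0, 0, 0],
    [-0.1, 0, 0, 0, 0],
    [-0.125, 0, 0, 0, 0],
    [-0.15, 0, 0, 0, 0],
    [-0.17, 0, 0, 0, 0],
    [-0.185, 0, 0, 0, 0],
  ],
)

```text
t: 13.52
tcp_pos: [0.5216, -0.1277, 0.1185]
tool_rot: [0.999, -0.055, 0.001, 0.0]
force: [3.2, -1.0, -0.8]
finger_gap: -0.002
```

```bash
python3 - <<'E'
from rel import *
state()
E
```

```text
t 13.52 tcp [ 0.5216 -0.1277  0.1185] box [-0.0904  0.0011] yaw -0.1095 F [ 3.2 -1.  -0.8] q [-0.45  0.59  1.76  0.    0.78  1.23] gap -0.002
```

Call:
move_arm(
  deltas=[
    [-0.01, 0, 0, 0, 0],
    [-0.02, 0, 0, 0, 0],
    [-0.028, 0, 0, 0, 0],
    [-0.034, 0, 0, 0, 0],
    [-0.039, 0, 0, 0, 0],
    [-0.042, 0, 0, 0, 0],
    [-0.042, 0, 0, 0, 0],
    [-0.042, 0, 0, 0, 0],
  ],
)

```text
t: 14.18
tcp_pos: [0.5046, -0.1256, 0.1178]
tool_rot: [0.999, -0.055, -0.0, -0.0]
force: [1.4, -0.4, 1.2]
finger_gap: 0.001
```

```bash
python3 - <<'E'
from rel import *
state()
E
```

```text
t 14.18 tcp [ 0.5046 -0.1256  0.1178] box [-0.1074  0.0013] yaw -0.1091 F [ 1.4 -0.4  1.2] q [-0.46  0.58  1.8  -0.    0.76  1.22] gap 0.001
```

No stop yet, so I'll ease on.

Call:
move_arm(
  deltas=[
    [-0.005, 0, 0, 0, 0],
    [-0.01, 0, 0, 0, 0],
    [-0.014, 0, 0, 0, 0],
    [-0.018, 0, 0, 0, 0],
    [-0.021, 0, 0, 0, 0],
    [-0.021, 0, 0, 0, 0],
    [-0.021, 0, 0, 0, 0],
    [-0.021, 0, 0, 0, 0],
  ],
)

```text
t: 14.85
tcp_pos: [0.5029, -0.1257, 0.1182]
tool_rot: [0.998, -0.056, 0.007, 0.001]
force: [15.4, 4.0, -7.7]
finger_gap: -0.002
```

```bash
python3 - <<'E'
from rel import *
state()
E
```

```text
t 14.85 tcp [ 0.5029 -0.1257  0.1182] box [-0.1091  0.0011] yaw -0.1119 F [15.4  4.  -7.7] q [-0.46  0.57  1.82  0.01  0.74  1.22] gap -0.002
```

It's at the stop (15 N). I'll back off, lift and check.

Call:
move_arm(
  deltas=[
    [0.04, 0, 0, 0, 0],
    [0.07, 0, 0, 0, 0],
    [0.07, 0, -0.1, 0, 0],
    [0.07, 0, -0.2, 0, 0],
    [0.07, 0, -0.3, 0, 0],
    [-0.03, 0, -0.34, 0, 0],
    [-0.13, 0, -0.34, 0, 0],
    [-0.2, 0, -0.34, 0, 0],
  ],
)

```text
t: 15.52
tcp_pos: [0.4127, -0.1142, 0.254]
tool_rot: [0.999, -0.054, -0.002, -0.001]
force: [-0.6, 0.2, -0.7]
finger_gap: -0.0
```

Call:
move_arm(
  deltas=[
    [0, 0, 0, 0, 0],
    [0, 0, 0, 0, 0],
    [0, 0, 0, 0, 0],
    [0, 0, 0, 0, 0],
    [0, 0, 0, 0, 0],
    [0, 0, 0, 0, 0],
    [0, 0, 0, 0, 0],
    [0, 0, 0, 0, 0],
  ],
)

```text
t: 16.18
tcp_pos: [0.4173, -0.116, 0.2537]
tool_rot: [0.999, -0.054, -0.0, -0.0]
force: [0.2, -0.5, -0.1]
finger_gap: 0.0
```

```bash
python3 - <<'E'
from rel import *
from h import *
state(); shot('wrist','w13'); shot('side','s13')
L=load("pics/w13.npz");p=L[0].astype(int)
m=np.zeros(p.shape[:2],bool); m[40:180,100:420]=p[40:180,100:420].max(-1)<60
k,lab,st,ce=cv2.connectedComponentsWithStats(m.astype(np.uint8))
for i in range(1,k):
    if st[i,4]>400: print(st[i],box(ray(L,ce[i][0],ce[i][1],.1245)).round(4))
a=cv2.imread("pics/side0.png").astype(int);b=cv2.imread("pics/s13.png").astype(int)
cv2.imwrite("pics/diff.png",abs(a-b).max(-1).clip(0,255).astype(np.uint8))
E
```

```text
t 16.18 tcp [ 0.4173 -0.116   0.2537] box [-0.1953  0.0013] yaw -0.109 F [ 0.2 -0.5 -0.1] q [-0.53  0.25  1.88  0.    1.01  1.15] gap 0.0
[ 209  114  141   19 1700] [-0.1244  0.002 ]
```

View pics/w13.png

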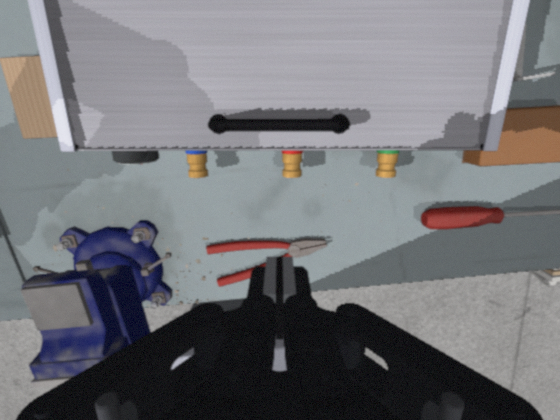

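View pics/s13.png

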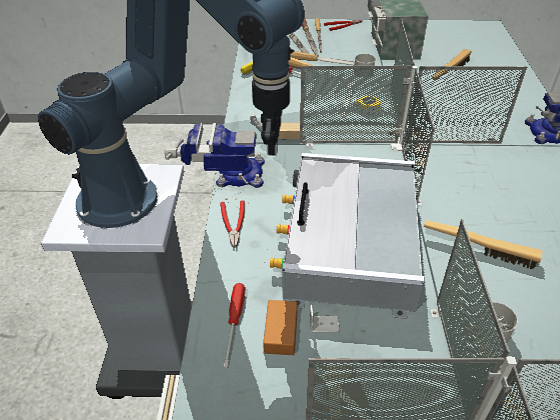

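View pics/diff.png

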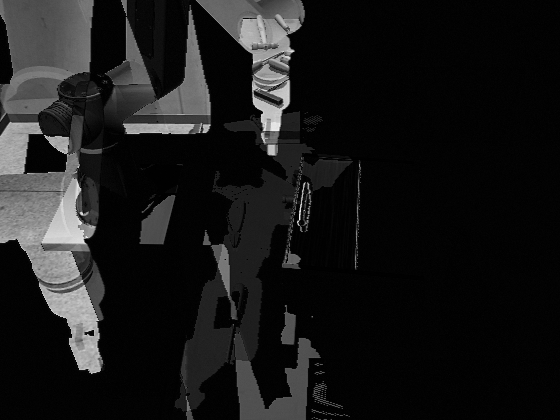

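```bash
python3 -c "
from station import manip
print(manip.sign_off())"
```

```text
the job is handed in; nothing more can be done
None
```

The red outlet is shut off and the cover is closed again. I handed the job in at about 16 s of the 58 s allowed; sign-off gave no verdict.

I pushed the cover back by its bow handle to its stop, pushed the red lever round to its stop, then pushed the cover closed from behind the handle. Contact was about 18 N at most at each stop.

**What the last checks showed:**
- **Red lever:** it measured 89.9°, square across its pipe, in a picture taken just before the cover was closed. The closed cover hides it now.
- **Blue and green levers:** both still pointed to the front in the same pictures, judged by eye rather than measured.
- **Cover:** it is back at its front stop.
- **Loose things:** comparing the side camera's first and last pictures showed no shift in any loose thing that view shows clearly. The offcut and nut on the left were not checked separately.
- **Robot:** the arm is clear of everything, with about 0 N on the wrist.

**Measurements that disagreed:**
- **Handle position:** the bar now reads about 3 mm further forward than at the start. The cover may have started slightly open, or it may be measuring error.
- **Box centre:** my first estimate was about 7 mm off sideways, and I corrected it from the wrist camera before touching anything.
- **Lever start angle:** the red lever already stood about 12° round at the start rather than at 0.

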